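# Stop down the iris to its dotted mark

## Robot

A 6-joint arm with a two-finger parallel gripper is mounted at the origin on the work surface. World frame = base frame: x ahead of the robot, y to its left, z up, the work surface at z = 0. Lengths are in m, angles in degrees, forces in N, time in s.
With the tool pointing down it reaches from about 0.4 to 0.825 m from the base axis. Payload 7 kg.
Tool frame: the origin (TCP) lies between the finger pads; the fingertips stand 19 mm ahead of it and the grasp point (between the pads) is the TCP; x points along the fingers, y is the direction in which the jaws open and shut, and the axes are right-handed (so a half turn about x gives the same grasp; the last joint's range is limited). The gripper opens to 88 mm and grips with 3 to 60 N. Pads are 19 mm wide; open, the fingers measure 130 mm over their backs; the gripper's body (78 mm by 193 mm) begins 47 mm behind the grasp point.
Start: joints at [16.507, 20.546, 0.682, 0, -70.136, -16.507], TCP at [0.675, -0, 0.206] pointing down, gripper open.
Joint ranges: [-176.03, 176.03], [-82.01, 121.73], [-58.28, 71.71], [-173.87, 95.51], [-174.79, -0.11], [-173.66, 173.66]. Speed limits (degrees/s): [136.94, 136.94, 172.46, 180, 180, 180].

## Interface

Orientations are given as [roll, pitch, yaw] about the fixed x, y, z axes, in that order (R = Rz(yaw) Ry(pitch) Rx(roll)).
In Python, from plant import r gives the robot as it stands.
- The arm moves only by the tool send_rows, never from a script. Its argument "plan" is a list of rows, each a list of 2 entries, a list of its own where there are three numbers: the shift along the tool's x, y, z scaled (see below), then the turn, a rotation vector about the tool's x, y, z scaled (see below). A call has exactly 5 rows; each row is the pose to reach, as a shift and turn from the pose measured when the call began, along the tool's axes at that moment; what a row does not reach only later rows make up. The controller multiplies each number of a shift by 0.15 m and each number of a turn by pi/4 rad. A row lasts 1/10 s, in which the tool goes at most 50 mm and 8.59 degrees, less where a joint would pass 70% of its speed; a pose out of reach is approached as far as the arm can. A call with a number of a shift or a turn outside -1 to 1 is refused whole. A call with a gripper value outside its range is refused whole. "jaw" is the opening, from -1 (shut) to 1 (fully open), so that 0 is half open, set as the call begins (left out, the last holds). The fingers move at their own pace and stop on an object; "force" is the grip in N (left out, the last holds). Time passes only in rows, so rows that repeat a pose let the fingers close, or fill a call up. It gives the time, the measured TCP pose, the force and the opening at its end, in the units of the state.
- r.get_state(): the state, without advancing time (a new reading comes with each control period).
- r.capture(name): name is "scene" or "side" or "wrist"; returns a dict with "color" (480x640x3 uint8, red, green, blue), "range_z" (480x640 float32, m along the optical axis (not along the pixel's ray), 0 where there is no reading), "mtx" (3x3 intrinsics, pixels), "pose" (4x4, takes a point from camera to world coordinates). Camera axes: x right, y down, z forward; pixel columns grow to the right and rows downward; lengths in m; the calibration is good to about 2 mm. The wrist camera is an equidistant fisheye: a pixel r from the principal point sees the ray r / f radians off the axis. A picture is of the moment at which its call begins.
- r.close_job(): hands the job in, once; it reports no verdict.
Trained networks look in a picture, given as the dict that the camera call returned (one of the last four; its "shot" number tells which), for a name from the list of things; names that differ only in an ending like _2 or _b are one class to them, and where a whole thing is asked for, a point or a joint stands for the part that bears it (a point fixed in the world has none). Each returns a list of dicts, best first, with "score" (0 to 1); they miss things now and then, are a little off and sometimes report something else, mostly with a low value. They report only what shows in the picture. A call takes as long as a camera call.
- r.find_in(picture, target): "uv" ([column, row] in pixels, amid what is visible of it).
- r.trace(picture, target): "mask" (480x640 bool, what is visible of it) and "uv" ([column, row] in pixels, amid what is visible of it).
The state is a dict: "time_s": time; "joints": joint angles; "qd": joint speeds; "joint_torque": joint torques, N m; "tcp_pos": TCP position; "eef_rot": TCP orientation; "contact_force": force on the tool from outside, world axes, zero at the start; "moment": the same for the moment, N m; "gripper_width": finger opening in m.
Only numpy, scipy, OpenCV 4.12 (cv2) and the standard library are available. Lean on these libraries where they do the work, as an engineer would, in place of code of your own. Each camera call takes 0.05 s, during which the arm holds its last target. There are 200 camera calls.

## Task

Stop down the iris diaphragm on top of the upright illuminator: with the fingertips, gently push its lever round, without pinching it, until the lever points straight at the scale mark that has the round dot, then back away and leave it standing there. Leave the loose lens cell, pedestal post and lens cap exactly where they stand.

Things in the scene. Friction and masses are not known exactly. Their poses are not given: they have to be found in the camera images.
- illuminator: Black upright illuminator bolted to the table: base plate 130 x 130 x 10 mm, an 80 mm cube on it (top at 90 mm), a tube 82 mm across (to 108 mm), then the round iris housing, 124 mm across, 108 to 129 mm up, with a 74 mm opening. A 50 mm tube juts from the cube to 85 mm on its -x side, 50 mm up. Origin: on the iris axis at table height; z up. Lever slot: 45 degrees either side of +x.
- lever_tip (a point): Outer end of the iris lever, 112 mm from the iris axis, 117 mm above the table. The lever is a level rod straight out of the housing's side: steel, 6 mm thick from 62 to 84 mm off the axis, then a knurled brass grip 10 mm thick from 84 to 112 mm. The point's x axis points outward along the lever; z up. Below the grip there is nothing but the base plate (top at 10 mm).
- iris_lever (a joint): Turn of the lever about the upright iris axis, rad: 0 = iris fully open, at the end stop 45 degrees clockwise (from above) of the illuminator's +x; grows counter-clockwise, which closes ten dark leaves in the opening; 1.571 = closed, at the other stop. Light friction (0.08 N m, about 1 N at the grip); it stays where it is left.
- scale_ring: Black graduated ring locked on top of the iris housing, 75 to 124 mm across, top face 129 mm above the table, white radial marks every 10 degrees all round, every third one longer. Locked at a different angle from day to day. Origin: on the iris axis, at the ring's underside; its x axis runs through the dotted mark.
- dot (a point): White round dot 9 mm across on the ring's top face, 46 mm from the iris axis, just inside the one mark that is to be set; that mark lies on the line from the iris axis through the dot. The point's x axis points outward along this line; z up. It always lies counter-clockwise (from above) of where the lever starts.
- lens_cell: Loose lens cell standing on the table: black and knurled steel, 51 mm across, 44 mm high. Origin: centre of its underside. Bystander.
- pedestal_post: Loose steel pedestal post standing on the table: 25 mm across with a 32 mm foot, 73 mm high with its stud. Origin: centre of its underside. Bystander.
- lens_cap: Loose black lens cap lying on the table: 64 mm across, 11 mm thick. Origin: centre of its underside. Bystander.

How it is judged:
By the outcome, as a careful person would: the job done as asked, in the order asked, and still so for the second after the job is handed in, with the robot touching nothing.
It also fails if it takes over 38 s, if anything falls off the work surface, if the arm or the gripper's body presses on something with over 40 N, if the wrist force passes 120 N, or if a joint passes its speed limit or range.

## Working session

There is one attempt and no reset: what is moved stays moved. The work goes in short steps, Python scripts to look and compute and a tool call to move; the robot and the scene stay as the last step left them, time stands still between calls to the robot, and variables do not carry over. Pictures are saved under pics/ and viewed, about 8 in all and at most 12, crops included, and the job is handed in when it is done.

Besides the shell and the picture viewer there is one more tool, called after ">>>" as name(argument=value, ...) on one line, values as JSON. send_rows: Moves the arm, as the interface text tells. Its arguments: {"type":"object","properties":{"plan":{"type":"array"},"jaw":{"type":"number"},"force":{"type":"number"}},"required":["plan"]}

```bash
mkdir -p pics
cat > h.py <<'E'
import numpy as np, cv2
from plant import r
def px2w(c,u,v,z=None):
    K=c["mtx"];P=c["pose"]
    d=np.array([(u-K[0,2])/K[0,0],(v-K[1,2])/K[1,1],1.0])
    if z is None:
        zz=c["range_z"][int(round(v)),int(round(u))]
        p=d*zz; return P[:3,:3]@p+P[:3,3]
    w=P[:3,:3]@d; o=P[:3,3]; return o+w*(z-o[2])/w[2]
def w2px(c,p):
    K=c["mtx"];P=c["pose"]; q=P[:3,:3].T@(np.asarray(p)-P[:3,3]); return K[0,0]*q[0]/q[2]+K[0,2],K[1,1]*q[1]/q[2]+K[1,2]
E
python3 - <<'E'
from h import *
np.set_printoptions(precision=4,suppress=True)
s=r.get_state();print(s)
for n in ["scene","side"]:
    c=r.capture(n);cv2.imwrite(f"pics/{n}0.png",c["color"][:,:,::-1])
    print(n,c["pose"].tolist(),c["mtx"].tolist())
    zs=dict(lever_tip=.117,dot=.129,lens_cell=None,pedestal_post=None,lens_cap=None,illuminator=None)
    for t,z in zs.items():
        for d in r.find_in(c,t)[:2]:
            print(t,d["score"],d["uv"],px2w(c,*d["uv"],z))
E
```

```text
{'time_s': 0.0, 'joints': array([ 16.5081,  20.5915,   0.633 ,  -0.0194, -70.1352, -16.5053]), 'qd': array([ 0.0725,  0.043 ,  0.0496, -0.0727,  0.0628,  0.0229]), 'joint_torque': array([ -0.0008, -58.2727,  29.3058,   6.9975,   0.0069,  -0.0002]), 'tcp_pos': array([ 0.6745, -0.    ,  0.2047]), 'eef_rot': array([  95.4819,   89.9046, -174.5219]), 'contact_force': array([-0.2117, -0.6567,  0.7002]), 'moment': array([-0.0363,  0.0376, -0.0144]), 'gripper_width': 0.08772417946559918}
scene [[-0.34045188086113737, 0.6565882857745333, -0.6730411130100251, 1.1130977887805478], [0.9402550064272797, 0.23498799705998352, -0.2463760624049612, 0.29241378325285655], [-0.0036110533851050728, -0.7167094698839949, -0.6973625284398732, 0.7231596437951527], [0.0, 0.0, 0.0, 1.0]] [[477.38425187688586, 0.0, 321.9030171046161], [0.0, 477.38425187688586, 238.59616932310212], [0.0, 0.0, 1.0]]
lever_tip 0.68 [289.0, 266.6] [0.612  0.0485 0.117 ]
dot 0.94 [306.3, 242.0] [0.5571 0.0594 0.129 ]
lens_cell 0.84 [351.1, 217.7] [0.3771 0.0896 0.0446]
pedestal_post 0.64 [199.2, 265.1] [ 0.6122 -0.1409  0.0515]
lens_cap 0.63 [413.3, 270.1] [0.4474 0.2437 0.0091]
illuminator 0.71 [310.3, 265.8] [0.5522 0.0637 0.0632]
side [[-0.9803038319267261, -0.13165841904308478, 0.1472088917316222, 0.3953566093708179], [-0.19676237844687458, 0.715241907237034, -0.6706068748229912, 0.6684072849971723], [-0.016998927545756597, -0.686363660771027, -0.7270598060925171, 0.7574411020543995], [0.0, 0.0, 0.0, 1.0]] [[515.1315484061774, 0.0, 320.8266594925843], [0.0, 515.1315484061774, 245.15519207706132], [0.0, 0.0, 1.0]]
dot 0.6 [329.0, 242.8] [0.5101 0.0809 0.129 ]
lens_cell 0.64 [415.6, 298.8] [0.3537 0.1059 0.0443]
pedestal_post 0.73 [309.5, 188.6] [ 0.5935 -0.1369  0.0532]
lens_cap 0.61 [349.2, 368.4] [0.4469 0.2419 0.0117]
illuminator 0.64 [330.8, 268.0] [0.5065 0.0846 0.069 ]
```

View pics/scene0.png

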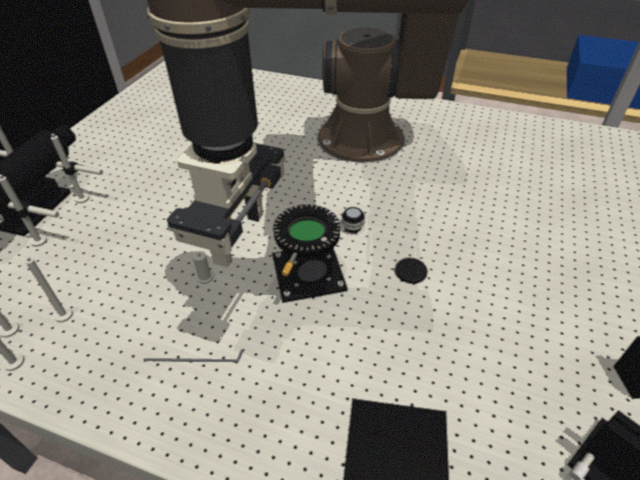

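View pics/side0.png

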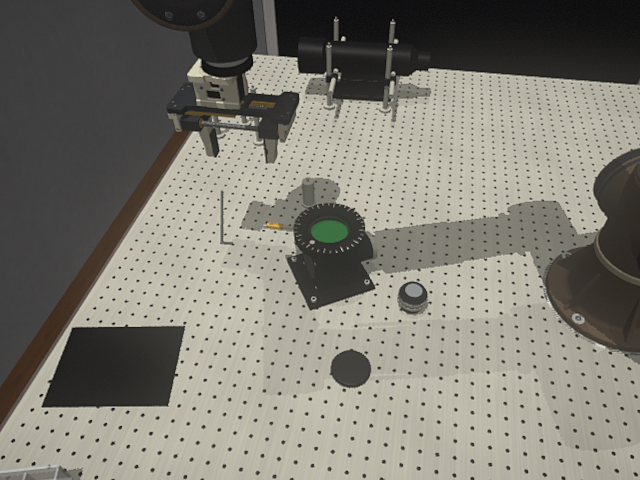

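```bash
cat >> h.py <<'E'
def rect(c,cx,cy,h=.14,z=.129,N=560):
    # top view, image x = world x right, image y up = world y
    pts=np.array([[cx-h,cy+h],[cx+h,cy+h],[cx+h,cy-h],[cx-h,cy-h]])
    src=np.float32([w2px(c,[*p,z]) for p in pts]); dst=np.float32([[0,0],[N,0],[N,N],[0,N]])
    H=cv2.getPerspectiveTransform(src,dst); return cv2.warpPerspective(c["color"],H,(N,N),flags=cv2.INTER_CUBIC)
def cloud(c):
    v,u=np.mgrid[:480,:640];Z=c["range_z"];K=c["mtx"]
    p=np.stack([(u-K[0,2])/K[0,0]*Z,(v-K[1,2])/K[1,1]*Z,Z],-1)
    return p@c["pose"][:3,:3].T+c["pose"][:3,3]
E
python3 - <<'E'
from h import *
out=[]
for n in ["scene","side"]:
    c=r.capture(n);W=cloud(c)
    m=(c["range_z"]>0)&(abs(W[...,2]-.129)<.004)&(np.hypot(W[...,0]-.52,W[...,1]-.07)<.12)
    p=W[m][:,:2]; 
    ctr,rad=cv2.minEnclosingCircle(np.float32(p)); print(n,m.sum(),ctr,rad,np.median(W[m][:,2]))
    A=np.c_[2*p,np.ones(len(p))]
    for d in r.trace(c,"scale_ring")[:1]:
        k=d["mask"]; ys,xs=np.nonzero(k); q=np.array([px2w(c,x,y,.129)[:2] for x,y in zip(xs,ys)])
        print("ring",d["score"],cv2.minEnclosingCircle(np.float32(q)),q.mean(0),q.min(0),q.max(0))
    for d in r.trace(c,"lever_tip")[:2]:
        k=d["mask"]; print("lev",d["score"],k.sum(),d["uv"])
    out.append(rect(c,.53,.07,h=.13,N=400))
cv2.imwrite("pics/top.png",np.hstack(out)[:,:,::-1])
E
```

```text
scene 1716 (0.5177861452102661, 0.04455023258924484) 0.06381387263536453 0.12875550530856245
ring 0.75 ((0.518445611000061, 0.044818781316280365), 0.06395504623651505) [0.52155557 0.04564007] [ 0.45503838 -0.01828734] [0.58107327 0.10663899]
lev 0.52 94 [286.8, 267.2]
side 1985 (0.5176873207092285, 0.043834902346134186) 0.06410326063632965 0.12906266822801749
ring 0.81 ((0.5159797668457031, 0.044762175530195236), 0.0634370669722557) [0.51626818 0.04834072] [ 0.45683089 -0.01814269] [0.57816705 0.10810118]
```

View pics/top.png

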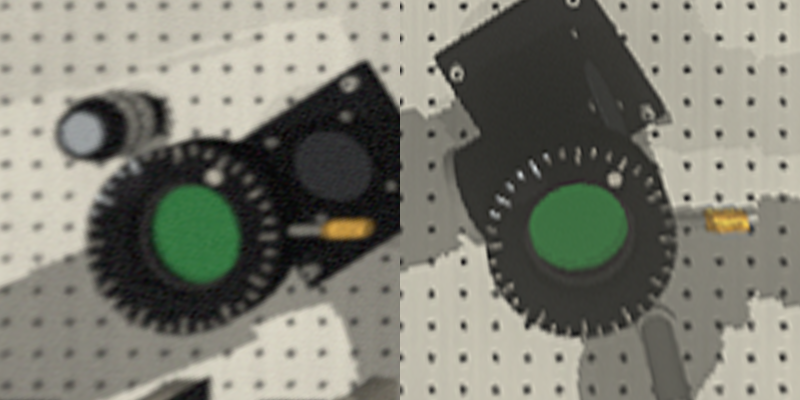

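```bash
cat >> h.py <<'E'
def pose():
    from scipy.spatial.transform import Rotation as Ro
    s=r.get_state(); return s,np.array(s["tcp_pos"]),Ro.from_euler("xyz",s["eef_rot"],degrees=True).as_matrix()
def brass(c,ctr):
    hsv=cv2.cvtColor(c["color"],cv2.COLOR_RGB2HSV)
    m=cv2.inRange(hsv,(10,120,90),(30,255,255))>0
    ys,xs=np.nonzero(m); q=np.array([px2w(c,x,y,.120)[:2] for x,y in zip(xs,ys)])
    q=q[np.hypot(*(q-ctr).T)<.13]
    d=q-ctr; return len(q),q.mean(0),np.degrees(np.arctan2(*d.mean(0)[::-1])),np.hypot(*d.T).min(),np.hypot(*d.T).max()
def dotang(c,ctr,guess=62):
    # bright centroid close to the dot on the ring's top
    a=np.radians(guess);g=ctr+.046*np.array([np.cos(a),np.sin(a)])
    im=cv2.cvtColor(rect(c,g[0],g[1],h=.0075,N=150),cv2.COLOR_RGB2GRAY).astype(float)
    w=np.clip(im-(im.min()+im.max())/2,0,None); v,u=np.mgrid[:150,:150]+.5
    p=g+np.array([((w*u).sum()/w.sum()-75)/75*.0075,-((w*v).sum()/w.sum()-75)/75*.0075])
    d=p-ctr; return p,np.degrees(np.arctan2(d[1],d[0])),np.hypot(*d)
E
python3 - <<'E'
from h import *
np.set_printoptions(precision=4,suppress=True)
s,p,R=pose();print(p);print(R)
C=np.array([.5177,.0442])
for n in ["scene","side"]:
    c=r.capture(n);print(n,"brass",brass(c,C),"dot",dotang(c,C))
c=r.capture("wrist");cv2.imwrite("pics/w0.png",c["color"][:,:,::-1]);print(c["mtx"],c["pose"])
for t in ["lever_tip","dot","scale_ring"]:
    print(t,[(d["score"],d["uv"]) for d in r.find_in(c,t)[:2]])
E
```

```text
[ 0.675  -0.      0.2057]
[[-0. -1. -0.]
 [ 0. -0.  1.]
 [-1.  0.  0.]]
scene brass (103, array([0.618 , 0.0478]), np.float64(2.0512298865139598), np.float64(0.08411493792304109), np.float64(0.11685610245421056)) dot (array([0.5389, 0.0852]), np.float64(62.63699771424975), np.float64(0.04619316344362437))
side brass (80, array([0.6154, 0.0479]), np.float64(2.1691960880080567), np.float64(0.08427222438060751), np.float64(0.11226124054013066)) dot (array([0.5395, 0.084 ]), np.float64(61.24500056699192), np.float64(0.045342720724343186))
[[371.6483   0.     317.3596]
 [  0.     371.6483 240.6531]
 [  0.       0.       1.    ]] [[-1.      0.0004  0.0001  0.6758]
 [ 0.0004  0.9604  0.2785 -0.0756]
 [-0.      0.2785 -0.9604  0.3851]
 [ 0.      0.      0.      1.    ]]
lever_tip [(0.74, [395.0, 292.5])]
dot [(0.68, [505.7, 249.2])]
scale_ring [(0.74, [502.0, 251.3])]
```

View pics/w0.png

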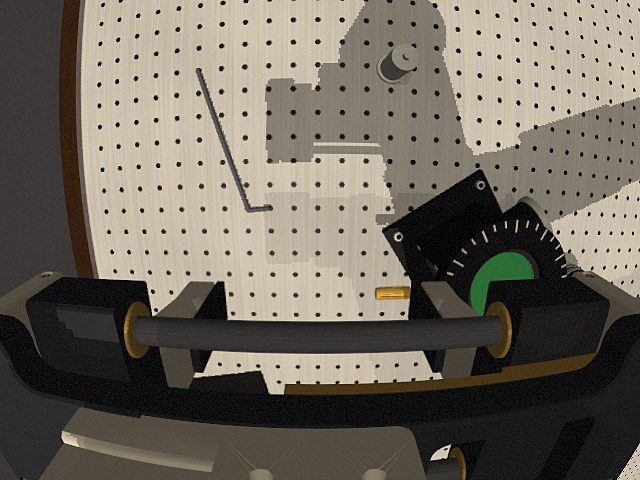

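>>> send_rows(plan=[[[0, 0.08, 0.064], [0.18, 0, 0]], [[0, 0.16, 0.128], [0.36, 0, 0]], [[0, 0.24, 0.192], [0.55, 0, 0]], [[0, 0.32, 0.256], [0.74, 0, 0]], [[0, 0.396, 0.319], [0.93, 0, 0]]], jaw=0.136)

```text
time_s: 1.8
tcp_pos: [0.6151, 0.0482, 0.2058]
eef_rot: [-23.3, 90.0, 24.5]
contact_force: [-0.4, -0.2, -0.5]
gripper_width: 0.0536
```

>>> send_rows(plan=[[[0, 0, 0], [0.18, 0, 0]], [[0, 0, 0], [0.36, 0, 0]], [[0, 0, 0], [0.55, 0, 0]], [[0, 0, 0], [0.74, 0, 0]], [[0, 0, 0], [0.93, 0, 0]]])

```text
time_s: 2.3
tcp_pos: [0.6151, 0.0482, 0.2058]
eef_rot: [12.1, 90.0, 17.7]
contact_force: [0.2, 0.4, -0.4]
gripper_width: 0.0496
```

```bash
cat >> h.py <<'E'
C=np.array([.5177,.0442])
def goal(ang,rad,z,off=0):
    """print shift/turn units to bring TCP to lever angle ang (tool y tangential), tangential offset off"""
    from scipy.spatial.transform import Rotation as Ro
    s,p,R=pose();a=np.radians(ang);e=np.array([np.cos(a),np.sin(a),0]);t=np.array([-e[1],e[0],0])
    T=np.array([*C,0])+rad*e+off*t;T[2]=z; Rg=np.c_[[0,0,-1],t,e]
    print("shift",np.round(R.T@(T-p)/.15,3),"turn",np.round(Ro.from_matrix(R.T@Rg).as_rotvec()/(np.pi/4),3),
      "| tcp",np.round(p,4),"yang",np.round(np.degrees(np.arctan2(R[1,1],R[0,1])),2),"F",np.round(s["contact_force"],2),"w",round(s["gripper_width"],4),"t",s["time_s"])
E
python3 - <<'E'
from h import *
goal(2.1,.098,.2057)
c=r.capture("wrist");cv2.imwrite("pics/w1.png",c["color"][:,:,::-1])
E
```

```text
shift [ 0.001 -0.003  0.004] turn [ 0.078  0.    -0.   ] | tcp [0.6151 0.0482 0.2058] yang 95.6 F [ 0.15  0.45 -0.35] w 0.0496 t 2.3
```

View pics/w1.png

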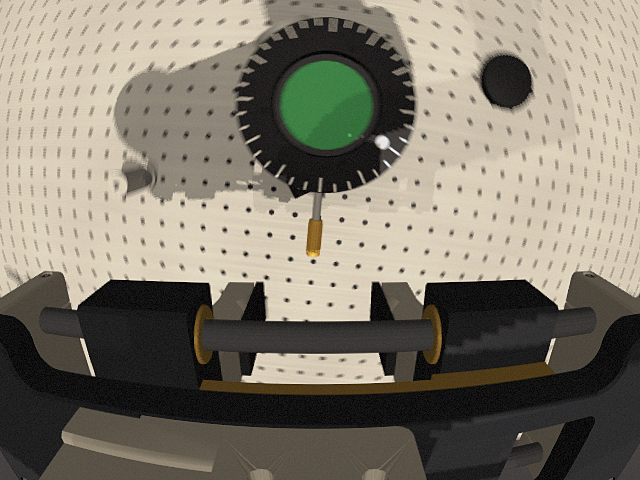

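>>> send_rows(plan=[[[0.1, -0.003, 0.004], [0.078, 0, 0]], [[0.25, -0.003, 0.004], [0.078, 0, 0]], [[0.4, -0.003, 0.004], [0.078, 0, 0]], [[0.5, -0.003, 0.004], [0.078, 0, 0]], [[0.558, -0.003, 0.004], [0.078, 0, 0]]])

```text
time_s: 2.85
tcp_pos: [0.615, 0.0476, 0.1207]
eef_rot: [-169.4, 89.9, -167.7]
contact_force: [-0.4, -0.9, -0.0]
gripper_width: 0.0498
```

Run:
```python
from h import *
for a in (2.1,7,12,17,22,32): goal(a,.098,.122,.018)
c=r.capture("side");print(brass(c,C))
```

```text
shift [-0.009  0.121  0.003] turn [-0.009 -0.002  0.   ] | tcp [0.615  0.0476 0.1207] yang 91.69 F [-0.36 -0.94 -0.01] w 0.0498 t 2.85
shift [-0.009  0.176 -0.01 ] turn [-0.118 -0.002  0.   ] | tcp [0.615  0.0476 0.1207] yang 91.69 F [-0.36 -0.94 -0.01] w 0.0498 t 2.85
shift [-0.009  0.231 -0.028] turn [-0.229 -0.002  0.   ] | tcp [0.615  0.0476 0.1207] yang 91.69 F [-0.36 -0.94 -0.01] w 0.0498 t 2.85
shift [-0.009  0.285 -0.051] turn [-0.34  -0.002  0.   ] | tcp [0.615  0.0476 0.1207] yang 91.69 F [-0.36 -0.94 -0.01] w 0.0498 t 2.85
shift [-0.009  0.336 -0.078] turn [-0.451 -0.002  0.   ] | tcp [0.615  0.0476 0.1207] yang 91.69 F [-0.36 -0.94 -0.01] w 0.0498 t 2.85
shift [-0.009  0.43  -0.146] turn [-0.674 -0.002 -0.   ] | tcp [0.615  0.0476 0.1207] yang 91.69 F [-0.36 -0.94 -0.01] w 0.0498 t 2.85
(15, array([0.60752187, 0.0410523 ]), np.float64(-2.007040001743548), np.float64(0.08427222438060751), np.float64(0.10904268982550246))
```

>>> send_rows(plan=[[[-0.009, 0.03, 0.003], [0, 0, 0]], [[-0.009, 0.06, 0.003], [0, 0, 0]], [[-0.009, 0.085, 0.003], [0, 0, 0]], [[-0.009, 0.105, 0.003], [0, 0, 0]], [[-0.009, 0.121, 0.003], [0, 0, 0]]])

```text
time_s: 3.4
tcp_pos: [0.6148, 0.0663, 0.1216]
eef_rot: [-174.6, 89.9, -172.9]
contact_force: [0.3, 0.9, 0.1]
gripper_width: 0.05
```

Run:
```python
from h import *
for a in (4,6,8,10,12,22,32): goal(a,.098,.122,.020)
c=r.capture("scene");print(brass(c,C))
c=r.capture("wrist");cv2.imwrite("pics/w2.png",c["color"][:,:,::-1])
```

```text
shift [-0.002  0.032 -0.004] turn [-0.052 -0.002  0.   ] | tcp [0.6148 0.0663 0.1216] yang 91.68 F [0.27 0.89 0.07] w 0.05 t 3.4
shift [-0.002  0.054 -0.01 ] turn [-0.096 -0.002  0.   ] | tcp [0.6148 0.0663 0.1216] yang 91.68 F [0.27 0.89 0.07] w 0.05 t 3.4
shift [-0.002  0.076 -0.017] turn [-0.14  -0.002  0.   ] | tcp [0.6148 0.0663 0.1216] yang 91.68 F [0.27 0.89 0.07] w 0.05 t 3.4
shift [-0.002  0.098 -0.024] turn [-0.185 -0.002  0.   ] | tcp [0.6148 0.0663 0.1216] yang 91.68 F [0.27 0.89 0.07] w 0.05 t 3.4
shift [-0.002  0.12  -0.033] turn [-0.229 -0.002  0.   ] | tcp [0.6148 0.0663 0.1216] yang 91.68 F [0.27 0.89 0.07] w 0.05 t 3.4
shift [-0.002  0.224 -0.085] turn [-0.452 -0.002 -0.   ] | tcp [0.6148 0.0663 0.1216] yang 91.68 F [0.27 0.89 0.07] w 0.05 t 3.4
shift [-0.002  0.317 -0.155] turn [-0.674 -0.002 -0.   ] | tcp [0.6148 0.0663 0.1216] yang 91.68 F [0.27 0.89 0.07] w 0.05 t 3.4
(234, array([0.53622032, 0.04676492]), np.float64(7.884857817523636), np.float64(0.040454835185267456), np.float64(0.11524868099886537))
```

View pics/w2.png

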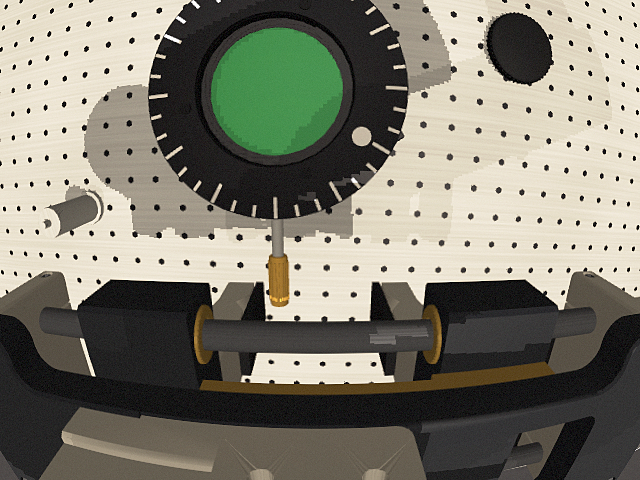

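```bash
cat >> h.py <<'E'
def fish(c,p):
    K=c["mtx"];P=c["pose"];q=P[:3,:3].T@(np.asarray(p)-P[:3,3]);n=np.hypot(q[0],q[1]);th=np.arctan2(n,q[2])
    return np.round([K[0,0]*th*q[0]/n+K[0,2],K[1,1]*th*q[1]/n+K[1,2]],1)
def rectw(c,cx,cy,h=.07,z=.129,N=560):
    K=c["mtx"];P=c["pose"];v,u=np.mgrid[:N,:N]
    X=np.stack([cx-h+(u+.5)*2*h/N,cy+h-(v+.5)*2*h/N,np.full((N,N),z)],-1)
    q=(X-P[:3,3])@P[:3,:3];n=np.hypot(q[...,0],q[...,1])+1e-12;th=np.arctan2(n,q[...,2])
    return cv2.remap(c["color"],np.float32(K[0,0]*th*q[...,0]/n+K[0,2]),np.float32(K[1,1]*th*q[...,1]/n+K[1,2]),cv2.INTER_CUBIC)
E
python3 - <<'E'
from h import *
s,p,R=pose();c=r.capture("wrist")
for zz in (-.0095,.0095):
  for xx in (.019,0): print(zz,xx,fish(c,p+R@np.array([xx,-.025,zz])),fish(c,p+R@np.array([xx,-.046,zz])))
a=np.radians(2.1)
for rad in (.084,.112): print(fish(c,[*(C+rad*np.array([np.cos(a),np.sin(a)])),.122]))
print(fish(c,[*C,.129]))
E
```

```text
-0.0095 0.019 [273.9 253.3] [237.6 253.1]
-0.0095 0 [269.9 264.7] [230.3 264.4]
0.0095 0.019 [275.2 284.3] [239.9 283.9]
0.0095 0 [271.5 298.1] [233.1 297.4]
[282.  257.5]
[284.1 306.9]
[276.4  86.6]
```

Run:
```python
from h import *
np.set_printoptions(precision=4,suppress=True)
s,p,R=pose()
c=r.capture("wrist");Z=c["range_z"];K=c["mtx"]
for u,v in [(230,286),(245,286),(258,290),(258,320),(240,340),(250,365),(265,340),(275,283),(380,290)]:
    d=np.array([u-K[0,2],v-K[1,2]])/K[0,0];th=np.hypot(*d)
    q=np.array([*(np.tan(th)*d/th),1])*Z[v,u]; w=c["pose"][:3,:3]@q+c["pose"][:3,3]
    print(u,v,Z[v,u],"tool",R.T@(w-p))
for n in ["scene","side"]:
    c=r.capture(n);W=(cloud(c)-p)@R
    m=(c["range_z"]>0)&(abs(W[...,0])<.06)&(abs(W[...,1])<.06)&(abs(W[...,2])<.03)
    ys,xs=np.nonzero(m);print(n,m.sum());
    h,e=np.histogram(W[m][:,0],bins=np.arange(-.06,.061,.01));print(h)
    cv2.imwrite(f"pics/{n}z.png",cv2.resize(c["color"][ys.min()-40:ys.max()+50,xs.min()-50:xs.max()+50,::-1],None,fx=3,fy=3,interpolation=2))
a,b=cv2.imread("pics/scenez.png"),cv2.imread("pics/sidez.png");h=500
o=np.hstack([cv2.resize(i,(395,h)) for i in (a,b)]);cv2.imwrite("pics/both.png",o)
```

```text
230 286 0.16129869 tool [-0.0302 -0.0393 -0.0102]
245 286 0.16120844 tool [-0.0302 -0.0324 -0.0103]
258 290 0.1619798 tool [-0.03   -0.0267 -0.0084]
258 320 0.08892083 tool [-0.0995 -0.015  -0.031 ]
240 340 0.08493509 tool [-0.1045 -0.0189 -0.0281]
250 365 0.1297264 tool [-0.0676 -0.0252  0.0055]
265 340 0.08378703 tool [-0.1054 -0.0127 -0.0289]
275 283 0.19053094 tool [-0.0026 -0.0224 -0.0003]
380 290 0.16232076 tool [-0.0297  0.0273 -0.0082]
scene 519
[112 104 112  75   1  28  87   0   0   0   0   0]
side 124
[ 0  0 36 38  0  7 43  0  0  0  0  0]
```

View pics/both.png

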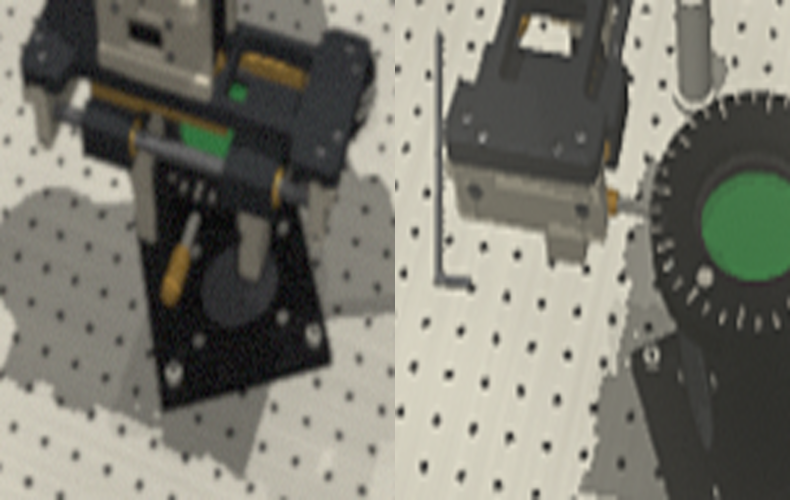

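The pictures disagree with the interface text: the fingertips end about 30 mm behind the reported TCP (tips at about z = 0.15), so they are still above the lever. I'll centre over the lever again, descend a further 45 mm and check.

>>> send_rows(plan=[[[0, -0.06, 0], [0, 0, 0]], [[0, -0.12, 0], [0, 0, 0]], [[0, -0.12, 0], [0, 0, 0]], [[0.06, -0.12, 0], [0, 0, 0]], [[0.1, -0.12, 0], [0, 0, 0]]])

```text
time_s: 4.2
tcp_pos: [0.6148, 0.0475, 0.1053]
eef_rot: [-173.9, 89.8, -172.3]
contact_force: [-0.0, 0.8, -0.8]
gripper_width: 0.0499
```

>>> send_rows(plan=[[[0.04, 0, 0], [0, 0, 0]], [[0.08, 0, 0], [0, 0, 0]], [[0.12, 0, 0], [0, 0, 0]], [[0.16, 0, 0], [0, 0, 0]], [[0.2, 0, 0], [0, 0, 0]]])

```text
time_s: 4.7
tcp_pos: [0.6147, 0.0475, 0.0747]
eef_rot: [-173.2, 89.8, -171.6]
contact_force: [0.2, -0.4, 0.1]
gripper_width: 0.05
```

Run:
```python
from h import *
np.set_printoptions(precision=4,suppress=True)
goal(2.1,.098,.076,.018)
s,p,R=pose()
c=r.capture("wrist");cv2.imwrite("pics/w3.png",c["color"][:,:,::-1])
Z=c["range_z"];K=c["mtx"]
for u,v in [(245,286),(258,290),(380,290),(317,265)]:
    d=np.array([u-K[0,2],v-K[1,2]])/K[0,0];th=np.hypot(*d)
    q=np.array([*(np.tan(th)*d/th),1])*Z[v,u]; w=c["pose"][:3,:3]@q+c["pose"][:3,3]
    print(u,v,"tool",R.T@(w-p),"world",w)
```

```text
shift [-0.009  0.121  0.005] turn [-0.01  -0.004  0.   ] | tcp [0.6147 0.0475 0.0747] yang 91.63 F [ 0.2  -0.42  0.09] w 0.05 t 4.7
245 286 tool [-0.0316 -0.0321 -0.0109] world [0.6048 0.0151 0.1063]
258 290 tool [-0.0317 -0.0264 -0.0091] world [0.6064 0.0209 0.1064]
380 290 tool [-0.0311  0.0271 -0.0088] world [0.6052 0.0744 0.1058]
317 265 tool [-0.0461 -0.0006 -0.0261] world [0.5888 0.0462 0.1209]
```

View pics/w3.png

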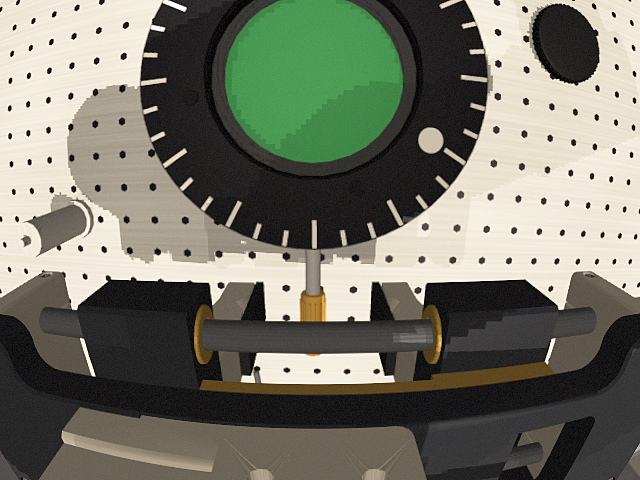

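>>> send_rows(plan=[[[-0.006, 0.03, 0.003], [0, 0, 0]], [[-0.006, 0.06, 0.003], [0, 0, 0]], [[-0.006, 0.085, 0.003], [0, 0, 0]], [[-0.006, 0.105, 0.003], [0, 0, 0]], [[-0.006, 0.121, 0.003], [0, 0, 0]]])

```text
time_s: 5.25
tcp_pos: [0.6141, 0.066, 0.0748]
eef_rot: [-173.7, 89.8, -172.1]
contact_force: [1.0, -0.7, 0.1]
gripper_width: 0.0495
```

Run:
```python
from h import *
for a in (5,8,11,14,17): goal(a,.098,.076,.020)
```

```text
shift [-0.008  0.044 -0.003] turn [-0.075 -0.005  0.   ] | tcp [0.6141 0.066  0.0748] yang 91.63 F [ 1.02 -0.73  0.07] w 0.0495 t 5.25
shift [-0.008  0.078 -0.012] turn [-0.141 -0.005  0.   ] | tcp [0.6141 0.066  0.0748] yang 91.63 F [ 1.02 -0.73  0.07] w 0.0495 t 5.25
shift [-0.008  0.111 -0.024] turn [-0.208 -0.005  0.   ] | tcp [0.6141 0.066  0.0748] yang 91.63 F [ 1.02 -0.73  0.07] w 0.0495 t 5.25
shift [-0.008  0.143 -0.037] turn [-0.275 -0.005  0.   ] | tcp [0.6141 0.066  0.0748] yang 91.63 F [ 1.02 -0.73  0.07] w 0.0495 t 5.25
shift [-0.008  0.175 -0.052] turn [-0.341 -0.005 -0.   ] | tcp [0.6141 0.066  0.0748] yang 91.63 F [ 1.02 -0.73  0.07] w 0.0495 t 5.25
```

>>> send_rows(plan=[[[-0.006, 0.044, -0.003], [-0.075, -0.005, 0]], [[-0.006, 0.078, -0.012], [-0.141, -0.005, 0]], [[-0.006, 0.111, -0.024], [-0.208, -0.005, 0]], [[-0.006, 0.143, -0.037], [-0.275, -0.005, 0]], [[-0.006, 0.175, -0.052], [-0.341, -0.005, 0]]])

```text
time_s: 5.75
tcp_pos: [0.6053, 0.0921, 0.0758]
eef_rot: [-171.1, 90.0, -154.0]
contact_force: [-0.6, -0.8, 0.1]
gripper_width: 0.0499
```

```bash
cat >> h.py <<'E'
def brassw(c,ctr=C):
    im=rectw(c,*ctr,h=.13,z=.121,N=520)
    hsv=cv2.cvtColor(im,cv2.COLOR_RGB2HSV); ys,xs=np.nonzero(cv2.inRange(hsv,(10,120,90),(30,255,255)))
    d=np.c_[(xs+.5)*.0005-.13,.13-(ys+.5)*.0005]; rr=np.hypot(*d.T); d=d[(rr>.08)&(rr<.114)]
    return len(d),round(float(np.degrees(np.arctan2(*d.mean(0)[::-1]))),2)
E
python3 - <<'E'
from h import *
for a in (20,23,26,29,32): goal(a,.098,.076,.020)
print(brassw(r.capture("wrist")))
for n in ["scene","side"]: print(brass(r.capture(n),C))
E
```

```text
shift [-0.001  0.033 -0.007] turn [-0.065 -0.001  0.   ] | tcp [0.6053 0.0921 0.0758] yang 107.1 F [-0.6  -0.83  0.13] w 0.0499 t 5.75
shift [-0.001  0.067 -0.016] turn [-0.131 -0.001  0.   ] | tcp [0.6053 0.0921 0.0758] yang 107.1 F [-0.6  -0.83  0.13] w 0.0499 t 5.75
shift [-0.001  0.1   -0.027] turn [-0.198 -0.001  0.   ] | tcp [0.6053 0.0921 0.0758] yang 107.1 F [-0.6  -0.83  0.13] w 0.0499 t 5.75
shift [-0.001  0.132 -0.041] turn [-0.265 -0.001  0.   ] | tcp [0.6053 0.0921 0.0758] yang 107.1 F [-0.6  -0.83  0.13] w 0.0499 t 5.75
shift [-0.001  0.164 -0.055] turn [-0.331 -0.001  0.   ] | tcp [0.6053 0.0921 0.0758] yang 107.1 F [-0.6  -0.83  0.13] w 0.0499 t 5.75
(754, 12.86)
(195, array([0.55747851, 0.0876764 ]), np.float64(47.54320549743104), np.float64(0.043640309064657795), np.float64(0.11658678243259005))
(8, array([0.61935701, 0.03459364]), np.float64(-5.398291328658129), np.float64(0.08575241471643161), np.float64(0.1267799066263765))
```

>>> send_rows(plan=[[[0, 0.033, -0.007], [-0.065, 0, 0]], [[0, 0.067, -0.016], [-0.131, 0, 0]], [[0, 0.1, -0.027], [-0.198, 0, 0]], [[0, 0.132, -0.041], [-0.265, 0, 0]], [[0, 0.164, -0.055], [-0.331, 0, 0]]])

```text
time_s: 6.4
tcp_pos: [0.5905, 0.1132, 0.0759]
eef_rot: [-171.4, 90.0, -139.6]
contact_force: [0.0, -2.3, -0.0]
gripper_width: 0.0499
```

>>> send_rows(plan=[[[0, 0.033, -0.007], [-0.065, 0, 0]], [[0, 0.067, -0.016], [-0.131, 0, 0]], [[0, 0.1, -0.027], [-0.198, 0, 0]], [[0, 0.132, -0.041], [-0.265, 0, 0]], [[0, 0.164, -0.055], [-0.331, 0, 0]]])

```text
time_s: 6.9
tcp_pos: [0.5705, 0.1295, 0.0759]
eef_rot: [-135.3, 90.0, -88.5]
contact_force: [-0.4, -1.6, -0.1]
gripper_width: 0.0499
```

Run:
```python
from h import *
for a in (50,53,55,57,58,59,60): goal(a,.098,.076,.020)
c=r.capture("wrist");print(brassw(c));cv2.imwrite("pics/w4.png",c["color"][:,:,::-1])
```

```text
shift [-0.     0.037 -0.011] turn [-0.072 -0.     0.   ] | tcp [0.5705 0.1295 0.0759] yang 136.76 F [-0.41 -1.57 -0.06] w 0.0499 t 6.9
shift [-0.    0.07 -0.02] turn [-0.139 -0.     0.   ] | tcp [0.5705 0.1295 0.0759] yang 136.76 F [-0.41 -1.57 -0.06] w 0.0499 t 6.9
shift [-0.     0.092 -0.028] turn [-0.183 -0.     0.   ] | tcp [0.5705 0.1295 0.0759] yang 136.76 F [-0.41 -1.57 -0.06] w 0.0499 t 6.9
shift [-0.     0.114 -0.036] turn [-0.228 -0.     0.   ] | tcp [0.5705 0.1295 0.0759] yang 136.76 F [-0.41 -1.57 -0.06] w 0.0499 t 6.9
shift [-0.     0.125 -0.041] turn [-0.25 -0.    0.  ] | tcp [0.5705 0.1295 0.0759] yang 136.76 F [-0.41 -1.57 -0.06] w 0.0499 t 6.9
shift [-0.     0.136 -0.045] turn [-0.272 -0.     0.   ] | tcp [0.5705 0.1295 0.0759] yang 136.76 F [-0.41 -1.57 -0.06] w 0.0499 t 6.9
shift [-0.     0.146 -0.05 ] turn [-0.294 -0.     0.   ] | tcp [0.5705 0.1295 0.0759] yang 136.76 F [-0.41 -1.57 -0.06] w 0.0499 t 6.9
(787, 42.39)
```

View pics/w4.png

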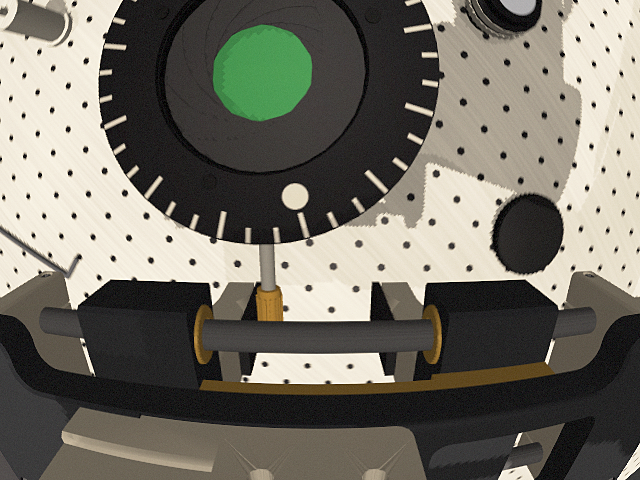

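>>> send_rows(plan=[[[0, 0.037, -0.011], [-0.072, 0, 0]], [[0, 0.07, -0.02], [-0.139, 0, 0]], [[0, 0.092, -0.028], [-0.183, 0, 0]], [[0, 0.114, -0.036], [-0.228, 0, 0]], [[0, 0.136, -0.045], [-0.272, 0, 0]]])

```text
time_s: 7.45
tcp_pos: [0.5505, 0.1389, 0.0761]
eef_rot: [-40.0, 90.0, 19.2]
contact_force: [0.5, -0.4, 0.4]
gripper_width: 0.0498
```

Run:
```python
from h import *
for a in (59,60,61,62): goal(a,.098,.076,.020)
```

```text
shift [ 0.    -0.004 -0.   ] turn [0.006 0.    0.   ] | tcp [0.5505 0.1389 0.0761] yang 149.26 F [ 0.47 -0.38  0.35] w 0.0498 t 7.45
shift [ 0.     0.007 -0.003] turn [-0.016  0.     0.   ] | tcp [0.5505 0.1389 0.0761] yang 149.26 F [ 0.47 -0.38  0.35] w 0.0498 t 7.45
shift [ 0.     0.019 -0.005] turn [-0.039  0.     0.   ] | tcp [0.5505 0.1389 0.0761] yang 149.26 F [ 0.47 -0.38  0.35] w 0.0498 t 7.45
shift [ 0.     0.03  -0.008] turn [-0.061  0.     0.   ] | tcp [0.5505 0.1389 0.0761] yang 149.26 F [ 0.47 -0.38  0.35] w 0.0498 t 7.45
```

>>> send_rows(plan=[[[0, -0.03, 0], [0, 0, 0]], [[0, -0.08, 0], [0, 0, 0]], [[0, -0.12, 0], [0, 0, 0]], [[-0.06, -0.13, 0], [0, 0, 0]], [[-0.15, -0.13, 0], [0, 0, 0]]])

```text
time_s: 7.95
tcp_pos: [0.5672, 0.1282, 0.0985]
eef_rot: [152.8, 89.9, -148.0]
contact_force: [0.0, 0.6, 0.2]
gripper_width: 0.0498
```

>>> send_rows(plan=[[[-0.1, 0, 0], [0, 0, 0]], [[-0.25, 0, 0], [0, 0, 0]], [[-0.45, 0, 0], [0, 0, 0]], [[-0.6, 0, 0.15], [0, 0, 0]], [[-0.7, 0, 0.15], [0, 0, 0]]])

```text
time_s: 8.45
tcp_pos: [0.5806, 0.1491, 0.2071]
eef_rot: [-41.2, 89.8, 18.0]
contact_force: [0.2, -0.2, -0.7]
gripper_width: 0.0499
```

```bash
cat >> h.py <<'E'
from scipy.optimize import least_squares
def measure(c,wrist,save=None):
    """ring centre (trace+depth-free circle fit on z=.129), dot and lever angle, all in one camera's own frame"""
    m=r.trace(c,"scale_ring")[0]["mask"].astype(np.uint8)
    RW=rectw if wrist else rect
    cc=dict(c);cc["color"]=np.repeat(m[:,:,None]*255,3,2)
    N=560;h=.07;mm=RW(cc,*C,h=h,N=N)[:,:,0]>127
    cs,_=cv2.findContours(mm.astype(np.uint8),cv2.RETR_EXTERNAL,cv2.CHAIN_APPROX_NONE)
    k=max(cs,key=cv2.contourArea)[:,0,:]+.5; b=np.c_[C[0]-h+k[:,0]*2*h/N,C[1]+h-k[:,1]*2*h/N]
    f=least_squares(lambda x:np.hypot(b[:,0]-x[0],b[:,1]-x[1])-.062,C,loss="soft_l1",f_scale=.0005)
    ctr=f.x
    g=cv2.cvtColor(RW(c,*ctr,h=h,N=N),cv2.COLOR_RGB2GRAY)
    pol=cv2.warpPolar(g,(280,1440),(N/2,N/2),280,cv2.INTER_CUBIC) # row=angle*4 (image cw), col = r/.25mm
    d=None
    a0=np.radians(62);q=ctr+.046*np.array([np.cos(a0),np.sin(a0)])
    im=cv2.cvtColor(RW(c,*q,h=.008,N=160),cv2.COLOR_RGB2GRAY).astype(float);w=np.clip(im-(im.min()+im.max())/2,0,None)
    v,u=np.mgrid[:160,:160]+.5
    p=q+np.array([(w*u).sum()/w.sum()-80,80-(w*v).sum()/w.sum()])*.0001-ctr
    L=RW(c,*ctr,h=.12,z=.120,N=960)
    hsv=cv2.cvtColor(L,cv2.COLOR_RGB2HSV);bm=cv2.inRange(hsv,(8,100,60),(32,255,255))
    n,lab,st,ce=cv2.connectedComponentsWithStats(bm); out=[]
    for i in range(1,n):
        e=np.array([ce[i][0]+.5-480,480-ce[i][1]-.5])*.00025
        if st[i][4]>300 and .08<np.hypot(*e)<.115: out.append((int(st[i][4]),round(float(np.degrees(np.arctan2(e[1],e[0]))),2),round(float(np.hypot(*e)),4)))
    print("ctr",np.round(ctr,4),"res",round(float(np.median(abs(f.fun))),5),"dot",round(float(np.degrees(np.arctan2(p[1],p[0]))),2),round(float(np.hypot(*p)),4),"brass",out)
    if save: cv2.imwrite(save,L[::2,::2,::-1])
E
python3 - <<'E'
from h import *
goal(60,.098,.076,0)
measure(r.capture("wrist"),True,"pics/L.png")
for n in ("scene","side"): measure(r.capture(n),False)
E
```

```text
shift [ 0.874  0.013 -0.164] turn [-0.017  0.003  0.002] | tcp [0.5806 0.1491 0.2071] yang 149.23 F [ 0.2  -0.21 -0.65] w 0.0499 t 8.45
ctr [0.5181 0.0432] res 0.0004 dot 62.26 0.0461 brass [(4671, 59.73, 0.0974)]
ctr [0.5188 0.0443] res 0.003 dot 63.88 0.0456 brass [(6360, 59.02, 0.0986), (3413, 158.91, 0.0938)]
ctr [0.5172 0.0458] res 0.0031 dot 59.67 0.0447 brass [(6177, 59.63, 0.0966), (2007, -20.25, 0.0954)]
```

View pics/L.png

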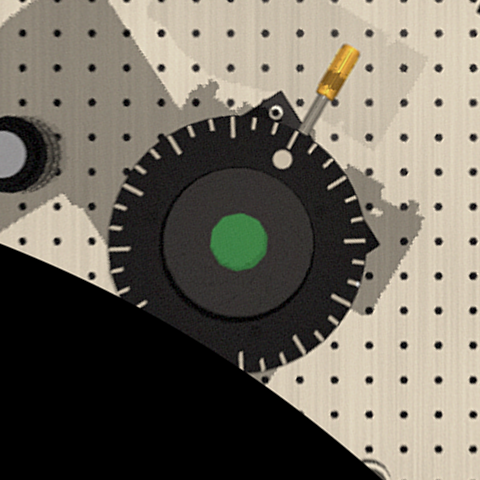

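```bash
cat >> h.py <<'E'
def phase(c,wrist,ctr0,sel=None):
    """tick-phase (deg mod 10) with centre refined so first harmonic of tick deviation vanishes"""
    RW=rectw if wrist else rect
    ctr=np.array(ctr0,float)
    for it in range(4):
        g=cv2.cvtColor(RW(c,*ctr,h=.065,N=1040),cv2.COLOR_RGB2GRAY).astype(float) # 0.125mm/px
        th=np.radians(np.arange(0,360,.1)); rr=np.arange(.0565,.0605,.00025)
        X=(520+np.outer(np.cos(th),rr)/.000125).astype(np.float32);Y=(520-np.outer(np.sin(th),rr)/.000125).astype(np.float32)
        prof=cv2.remap(g.astype(np.float32),X,Y,cv2.INTER_LINEAR).mean(1)
        A=[];D=[]
        for k in range(36):
            a=2.2+10*k; idx=(np.arange(int((a-4)*10),int((a+4)*10)))%3600; pr=prof[idx]
            if pr.max()-np.median(pr)<40 or np.median(pr)>90: continue
            w=np.clip(pr-(pr.max()+np.median(pr))/2,0,None); A.append(a);D.append((w*(np.arange(len(idx))/10-4)).sum()/w.sum())
        A=np.radians(A);D=np.array(D)
        f=least_squares(lambda x:x[0]+x[1]*np.cos(A)+x[2]*np.sin(A)-D,[0,0,0],loss="soft_l1",f_scale=.3).x
        # shift of centre: true centre = ctr+d -> apparent angle dev = (-d x sin + d y cos)/r
        ctr=ctr+np.array([-f[2],f[1]])*np.pi/180*.0585
    print("ticks",len(D),"ctr",np.round(ctr,4),"mark",round(62.2+f[0],2),"rms",round(float(np.std(f[0]+f[1]*np.cos(A)+f[2]*np.sin(A)-D)),2)); return ctr
def lever(c,wrist,ctr):
    RW=rectw if wrist else rect
    L=RW(c,*ctr,h=.12,z=.119,N=960);hsv=cv2.cvtColor(L,cv2.COLOR_RGB2HSV);bm=cv2.inRange(hsv,(8,100,60),(32,255,255))
    ys,xs=np.nonzero(bm);d=np.c_[xs+.5-480,480-ys-.5]*.00025;rr=np.hypot(*d.T);an=np.degrees(np.arctan2(d[:,1],d[:,0]))
    k=(rr>.084)&(rr<.113)&(abs(an-61)<8); q=d[k]; 
    vx,vy,_,_=cv2.fitLine(np.float32(q),cv2.DIST_L2,0,.01,.01).ravel()
    print(" lever",k.sum(),"pos ang",round(float(np.degrees(np.arctan2(*q.mean(0)[::-1]))),2),"axis dir",round(float(np.degrees(np.arctan2(abs(vy),abs(vx)))),2))
E
python3 - <<'E'
from h import *
for n in ("wrist","scene","side"):
    c=r.capture(n); ct=phase(c,n=="wrist",[.5179,.044]); lever(c,n=="wrist",ct)
E
```

```text
ticks 31 ctr [0.5177 0.0427] mark 61.98 rms 0.04
 lever 4683 pos ang 59.55 axis dir 59.87
ticks 0 ctr [0.5179 0.044 ] mark 62.2 rms nan
 lever 6039 pos ang 58.99 axis dir 58.76
ticks 15 ctr [0.5176 0.0427] mark 62.03 rms 0.13
 lever 5807 pos ang 60.37 axis dir 61.0
  ret = _var(a, axis=axis, dtype=dtype, out=out, ddof=ddof,
  arrmean = um.true_divide(arrmean, div, out=arrmean,
  ret = ret.dtype.type(ret / rcount)
```

>>> send_rows(plan=[[[0.05, 0.013, -0.08], [-0.01, 0, 0]], [[0.2, 0.013, -0.164], [-0.01, 0, 0]], [[0.4, 0.013, -0.164], [-0.01, 0, 0]], [[0.6, 0.013, -0.164], [-0.01, 0, 0]], [[0.7, 0.013, -0.164], [-0.01, 0, 0]]])

```text
time_s: 9.4
tcp_pos: [0.5622, 0.126, 0.0949]
eef_rot: [147.0, 89.6, -153.4]
contact_force: [-0.4, 0.2, 0.7]
gripper_width: 0.0498
```

>>> send_rows(plan=[[[0.05, 0, 0], [0, 0, 0]], [[0.1, 0, 0], [0, 0, 0]], [[0.15, 0, 0], [0, 0, 0]], [[0.174, 0, 0], [0, 0, 0]], [[0.174, 0, 0], [0, 0, 0]]])

```text
time_s: 9.9
tcp_pos: [0.562, 0.1259, 0.0687]
eef_rot: [147.0, 89.6, -153.4]
contact_force: [-0.0, 0.4, -0.5]
gripper_width: 0.0496
```

Run:
```python
from h import *
goal(59,.098,.076,.016)
goal(60.5,.098,.076,.020)
goal(61.6,.098,.076,.020)
```

```text
shift [-0.048  0.079  0.035] turn [ 0.013 -0.008 -0.005] | tcp [0.562  0.1259 0.0687] yang 149.59 F [-0.01  0.37 -0.51] w 0.0496 t 9.9
shift [-0.048  0.123  0.031] turn [-0.02  -0.007 -0.005] | tcp [0.562  0.1259 0.0687] yang 149.59 F [-0.01  0.37 -0.51] w 0.0496 t 9.9
shift [-0.048  0.135  0.029] turn [-0.045 -0.007 -0.005] | tcp [0.562  0.1259 0.0687] yang 149.59 F [-0.01  0.37 -0.51] w 0.0496 t 9.9
```

>>> send_rows(plan=[[[-0.03, 0.04, 0.025], [0, -0.007, -0.005]], [[-0.048, 0.079, 0.033], [0, -0.007, -0.005]], [[-0.048, 0.105, 0.032], [-0.01, -0.007, -0.005]], [[-0.048, 0.123, 0.031], [-0.02, -0.007, -0.005]], [[-0.048, 0.135, 0.029], [-0.045, -0.007, -0.005]]])

```text
time_s: 10.4
tcp_pos: [0.5468, 0.1403, 0.0764]
eef_rot: [-56.5, 90.0, 5.2]
contact_force: [0.6, 0.9, -0.5]
gripper_width: 0.0497
```

Run:
```python
from h import *
goal(61.6,.098,.076,.020)
c=r.capture("wrist"); ct=phase(c,True,[.5177,.0430])
```

```text
shift [ 0.003 -0.001 -0.002] turn [0.002 0.    0.001] | tcp [0.5468 0.1403 0.0764] yang 151.71 F [ 0.63  0.95 -0.48] w 0.0497 t 10.4
ticks 24 ctr [0.5179 0.0427] mark 62.11 rms 0.01
```

Now I'll back off and lift, then measure again.

>>> send_rows(plan=[[[0, -0.03, 0], [0, 0, 0]], [[0, -0.08, 0], [0, 0, 0]], [[0, -0.13, 0], [0, 0, 0]], [[-0.06, -0.135, 0], [0, 0, 0]], [[-0.15, -0.135, 0], [0, 0, 0]]])

```text
time_s: 10.95
tcp_pos: [0.5642, 0.1299, 0.0986]
eef_rot: [153.2, 89.9, -145.1]
contact_force: [0.5, 0.8, -0.2]
gripper_width: 0.0498
```

>>> send_rows(plan=[[[-0.1, 0, 0], [0, 0, 0]], [[-0.25, 0, 0], [0, 0, 0]], [[-0.45, 0, 0], [0, 0, 0]], [[-0.6, 0, 0.15], [0, 0, 0]], [[-0.7, 0, 0.15], [0, 0, 0]]])

```text
time_s: 11.45
tcp_pos: [0.5766, 0.1514, 0.2071]
eef_rot: [-46.3, 89.9, 15.5]
contact_force: [-0.1, 0.8, -0.1]
gripper_width: 0.0497
```

```bash
python3 - <<'E' 2>/dev/null
from h import *
goal(62,.098,.076,0)
for n in ("wrist","side"):
    c=r.capture(n); ct=phase(c,n=="wrist",[.5179,.043]); lever(c,n=="wrist",ct)
    if n=="wrist": cv2.imwrite("pics/fin.png",rectw(c,*ct,h=.12,z=.125,N=560)[:,:,::-1]); measure(c,True)
E
```

```text
shift [ 0.874  0.012 -0.164] turn [-0.005  0.002  0.002] | tcp [0.5766 0.1514 0.2071] yang 151.77 F [-0.11  0.8  -0.07] w 0.0497 t 11.45
ticks 31 ctr [0.5174 0.0424] mark 61.99 rms 0.07
 lever 4713 pos ang 61.78 axis dir 61.83
ctr [0.518  0.0431] res 0.00043 dot 62.13 0.0463 brass [(4692, 61.87, 0.0976)]
ticks 15 ctr [0.5176 0.0427] mark 62.03 rms 0.13
 lever 5731 pos ang 62.5 axis dir 64.21
```

View pics/fin.png

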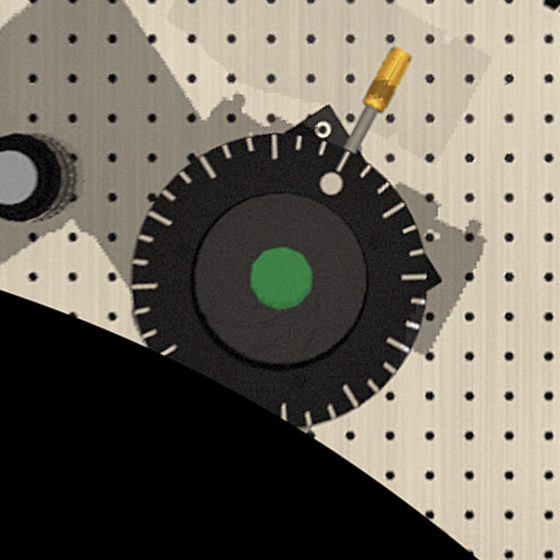

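The lever now lines up with the dotted mark to about 0.2°. One last look at the bystanders, then I'll hand in.

Run:
```python
from h import *
for n in ("scene","side"):
    c=r.capture(n)
    for t in ("lens_cell","pedestal_post","lens_cap"):
        d=r.find_in(c,t); print(n,t,[(x["score"],x["uv"]) for x in d[:1]])
print(r.get_state()["contact_force"]); r.close_job()
```

```text
scene lens_cell [(0.54, [354.1, 220.3])]
scene pedestal_post [(0.63, [203.0, 267.8])]
scene lens_cap [(0.62, [410.8, 270.5])]
side lens_cell [(0.82, [410.3, 298.5])]
side pedestal_post []
side lens_cap [(0.57, [349.9, 368.4])]
[-1.46607057  0.12972339  0.13702625]
the job is handed in; nothing more can be done
```

The iris lever now points at the dotted mark. I pushed it round with one fingertip pad, jaws held 50 mm open so it was never pinched, from about 2° to about 62°. I then backed off, lifted clear and handed in at about 12 s.

- **Alignment:** the last wrist view put the mark at 62.0°, the dot at 62.1° and the lever at 61.8–61.9°, so they agree to about 0.2–0.3°. The coarser side camera put the lever's position at 62.5°, but its line fit read 64.2°, which I did not trust. The scene camera found no scale marks earlier, so I left it out of the final alignment check.
- **Forces:** every wrist force reading I took was under about 3 N.
- **Bystanders:** the lens cell, pedestal post and lens cap were found within about 5 pixels of where they started, which is the finder's noise. The side camera did not find the post at the end; the scene camera did.
- **Fingertip position:** the camera depth showed the fingertips about 30 mm behind the reported TCP, not 19 mm ahead of it as the text says. My first approach therefore passed above the lever without touching it. I went by the pictures for the descent from then on.

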